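# Tighten the holding chuck on the countersink bit

### The job

Two alike steel holding chucks stand mouth up on the bench, and a short countersink bit stands loose in one of them. Turn the knurled sleeve of that chuck clockwise, seen from above, until its three jaws are tight on the bit, then let go and back off, leaving the bit standing in its place. Do not turn the sleeve of the empty chuck.

Things in the scene. Friction and masses are not known exactly. Their poses are not given: they have to be found in the camera images.
- sleeve_mid (a point): On the axis of the chuck that holds the bit, mid-height of its sleeve, 62 mm above the bench. The sleeve is an upright knurled dark steel tube, 45 mm outside, 41 to 81 mm above the bench; under it a fixed 38 mm body on a fixed plate 90 x 90 x 12 mm. Jaw tips reach 86 mm, the bit 104 mm. From above it can be taken across its diameter at any yaw, the bit between the fingers.
- sleeve (a joint): Turn of that sleeve in rad, growing clockwise seen from above; starts at 0 (open) to 0.35. It drives three jaws inwards together, 4.4 mm per rad; they meet the shank at 0.9 and press harder as it turns on, only slightly stiffer, to a firm stop at 1.25; turning on to the stop does no harm. Friction 0.12 N m; it stays where it is left.
- bit: Countersink bit, bright steel, about 60 g, 59 mm tall: round shank 12 mm thick and 43 mm long, above it a head of 20 mm diameter tapering to a point. Origin at the centre of the shank's lower end, z up along the bit. It stands loose and upright on the chuck's axis on the floor of the bore, 45 mm above the bench, between the open jaws, and stays there as they close.
- spare_rim (a point): A point on the sleeve of the empty chuck, 20 mm off its axis, 62 mm above the bench; it goes round with that sleeve, which is to be left as it is. The empty chuck is just like the other, but without a bit; the two axes are at least 170 mm apart.
Things that resemble listed ones, but are neither listed nor needed, are in the scene too. What is shaped like the part that bears sleeve_mid but turquoise is not meant.

How it is judged:
By the outcome, as a careful person would: the job done as asked, in the order asked, and still so for the second after the job is handed in, with the robot touching nothing.
It also fails if it takes over 32 s, if anything falls off the work surface, if the arm or the gripper's body presses on something with over 40 N, if the wrist force passes 120 N, or if a joint passes its speed limit or range.

### The arm

A 6-joint arm with a two-finger parallel gripper is mounted at the origin on the work surface. World frame = base frame: x ahead of the robot, y to its left, z up, the work surface at z = 0. Lengths are in m, angles in rad, forces in N, time in s.
With the tool pointing down it reaches from about 0.35 to 0.875 m from the base axis. Payload 4.2 kg.
Tool frame: the origin (TCP) lies between the finger pads; the fingertips stand 14 mm ahead of it and the grasp point (between the pads) lies 5 mm behind it (r.tip_extent is the distance from the TCP to the fingertips, in m); z points along the fingers, y is the line along which they close (so a half turn about z gives the same grasp; the last joint's range is limited). The gripper opens to 85 mm and grips with 20 to 120 N. Pads are 22 mm wide; open, the fingers measure 114 mm over their backs; the gripper's body (76 mm by 85 mm) begins 54 mm behind the grasp point. The pads swing forward as they close: fully open they stand 13 mm farther back than shut.
Start: joints at [1.466, 0.385, 0.008, 0, -1.194, -0.259], TCP at [0.222, 0.584, 0.245] pointing down, gripper open.
Joint ranges: [-3.14, 3.14], [-1.21, 2.06], [-1.07, 1.41], [-3.16, 2.05], [-2.99, -0.16], [-3.1, 3.1]. Speed limits (rad/s): [2.79, 2.79, 3.14, 3.14, 3.14, 3.14].

### API

Orientations are given as a 3x3 rotation matrix whose columns are the frame's x, y, z axes.
In Python, from station import r, imaging, ticket gives the robot as it stands.
- The arm moves only by the tool step_arm, never from a script. Its argument "deltas" is a list of rows, each a list of 6 numbers: the shift along the tool's x, y, z as a fraction of full scale, then the turn, a rotation vector about the tool's x, y, z as a fraction of full scale. A call has exactly 10 rows; each row shifts and turns the commanded pose from where the row before left it, along the tool's axes as they then stand; what a row does not reach is not made up. Full scale, the value 1, is 0.1 m for a shift and 60 degrees for a turn. A row lasts 1/12 s, in which the tool goes at most 41.7 mm and 7.16 degrees, less where a joint would pass 70% of its speed; a pose out of reach is approached as far as the arm can. A call with a number of a shift or a turn outside -1 to 1 is refused whole. A call with a gripper value outside its range is refused whole. "hand" is the closure, from 0 (fully open) to 1 (shut), set as the call begins (left out, the last holds). The fingers move at their own pace and stop on an object; the grip force is fixed at half the most. Time passes only in rows, so rows that do not move let the fingers close, or fill a call up. It gives the time, the measured TCP pose, the force, the opening and the grip force at its end, in the units of the state.
- r.state(): the state, without advancing time (a new reading comes with each control period).
- imaging.grab_frame(name): name is "scene" or "top"; returns a dict with "frame" (480x640x3 uint8, red, green, blue), "intrinsics" (3x3 intrinsics, pixels), "rvec" (rotation vector, rad) and "tvec" (3), from world to camera coordinates, as OpenCV has them. Camera axes: x right, y down, z forward; pixel columns grow to the right and rows downward; lengths in m; the calibration is good to about 2 mm. A picture is of the moment at which its call begins. There is no depth.
- ticket.hand_in(): hands the job in; it is judged then, once.
The state is a dict: "time": time; "joint_pos": joint angles; "qvel": joint speeds; "tau": joint torques, N m; "tool_pos": TCP position; "tcp_rot": TCP orientation; "ft_force": force on the tool from outside, world axes, zero at the start; "wrist_torque": the same for the moment, N m; "gripper_width": finger opening in m; "finger_force": force on a finger pad.
Only numpy, scipy, OpenCV 4.12 (cv2) and the standard library are available. Lean on these libraries where they do the work, as an engineer would, in place of code of your own. Each camera call takes 0.05 s, during which the arm holds its last target. There are 200 camera calls.

## Working session

There is one attempt and no reset: what is moved stays moved. The work goes in short steps, Python scripts to look and compute and a tool call to move; the robot and the scene stay as the last step left them, time stands still between calls to the robot, and variables do not carry over. Pictures are saved under pics/ and viewed, at most 10 in all, crops included, and the job is handed in when it is done.

Besides the shell and the picture viewer there is one more tool, called after "Call:" by a JSON object that holds its "method" and its "body", one argument or row to a line. step_arm: Moves the arm, as the interface text tells. Its arguments: {"type":"object","properties":{"deltas":{"type":"array"},"hand":{"type":"number"}},"required":["deltas"]}

```bash
mkdir -p pics
python3 - <<'E'
from station import r, imaging
import cv2,numpy as np
for n in("scene","top"):
    f=imaging.grab_frame(n); cv2.imwrite(f"pics/{n}0.png",f["frame"][:,:,::-1])
    R=cv2.Rodrigues(f["rvec"])[0]; print(n,(-R.T@f["tvec"]).round(3),f["intrinsics"].round(1).tolist(),R[2].round(2))
s=r.state();print(s["time"],s["tool_pos"],s["tcp_rot"].round(3),s["gripper_width"])
E
```

```text
scene [1.045 0.673 0.585] [[544.5, 0.0, 315.3], [0.0, 544.5, 248.6], [0.0, 0.0, 1.0]] [-0.47 -0.71 -0.53]
top [ 0.479 -0.005  0.711] [[443.4, 0.0, 311.7], [0.0, 443.4, 240.8], [0.0, 0.0, 1.0]] [ 0.15  0.01 -0.99]
0.1 [0.22220138 0.58364441 0.24433674] [[ 0.934 -0.356 -0.001]
 [-0.356 -0.934 -0.002]
 [ 0.     0.002 -1.   ]] 0.08578371907194086
```

View pics/scene0.png

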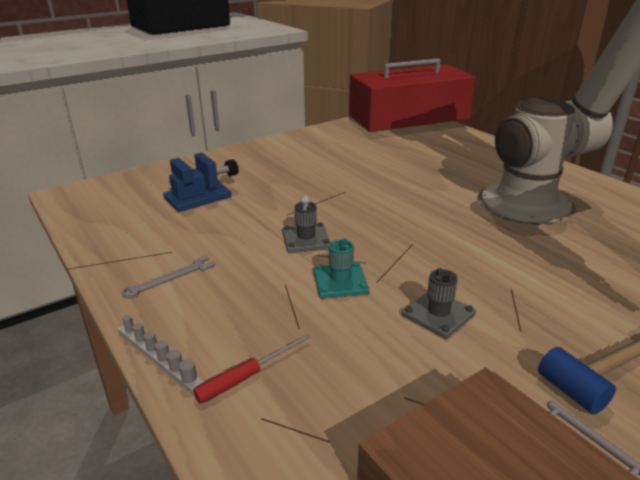

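View pics/top0.png

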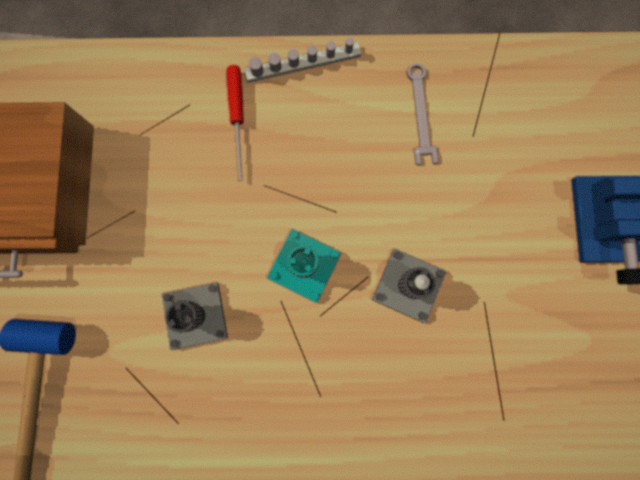

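The scene view shows the bit in the grey chuck at about (306,205), and the top view shows it at (421,283). The empty chuck is at top (190,316), and the turquoise decoy at (304,264) lies between them. Next I measure the bit axis.

```bash
cat > h.py <<'E'
import cv2,numpy as np
def ray(f,u):
    R=cv2.Rodrigues(f["rvec"])[0]; p=cv2.undistortPoints(np.float64([[u]]),f["intrinsics"],None)[0,0]
    return -R.T@np.ravel(f["tvec"]), R.T@np.array([*p,1])
def onz(f,u,z):
    o,d=ray(f,u); return o+d*(z-o[2])/d[2]
def proj(f,P): return cv2.projectPoints(np.float64([P]),f["rvec"],f["tvec"],f["intrinsics"],None)[0][0,0]
E
python3 - <<'E'
from station import r, imaging
from h import *
T=imaging.grab_frame("top");S=imaging.grab_frame("scene")
def grey(f,box,lo,hi):
    x0,y0,x1,y1=box; h=cv2.cvtColor(f["frame"],cv2.COLOR_RGB2HSV).astype(int)
    m=((h[...,1]<70)&(h[...,2]>=lo)&(h[...,2]<hi)).astype(np.uint8)
    k=np.zeros_like(m);k[y0:y1,x0:x1]=m[y0:y1,x0:x1]
    c=max(cv2.findContours(k,0,2)[0],key=cv2.contourArea);return c
# bit head
for n,f,b in(("top",T,(400,265,440,305)),("scene",S,(295,190,320,212))):
    c=grey(f,b,150,256); (u,rad)=cv2.minEnclosingCircle(c);print(n,"head",u,rad,cv2.boundingRect(c),onz(f,u,.098).round(4))
    img=f["frame"][b[1]-45:b[3]+45,b[0]-50:b[2]+50,::-1];cv2.imwrite(f"pics/{n}1.png",cv2.resize(img,None,fx=5 if n=="scene" else 4,fy=4))
for b in((365,240,455,330),(155,275,235,355)):
    c=grey(T,b,0,256); q=cv2.minAreaRect(c); P=np.array([onz(T,p,.012) for p in cv2.boxPoints(q)])
    print("plate",q,P.mean(0).round(4),np.linalg.norm(P-np.roll(P,1,0),axis=1).round(3))
E
```

```text
top head (420.5, 281.31817626953125) 5.876578330993652 (415, 276, 10, 12) [ 0.517  -0.1487  0.098 ]
scene head (305.5, 198.0) 2.061652660369873 (304, 196, 4, 5) [ 0.5131 -0.1538  0.098 ]
plate ((409.1557922363281, 285.2868957519531), (58.00421142578125, 55.94285583496094), 23.629377365112305) [ 0.5167 -0.1507  0.012 ] [0.089 0.089 0.09  0.088]
plate ((193.57626342773438, 315.9118347167969), (56.921104431152344, 58.341400146484375), 79.50852966308594) [0.4714 0.1865 0.012 ] [0.088 0.091 0.088 0.09 ]
```

View pics/top1.png

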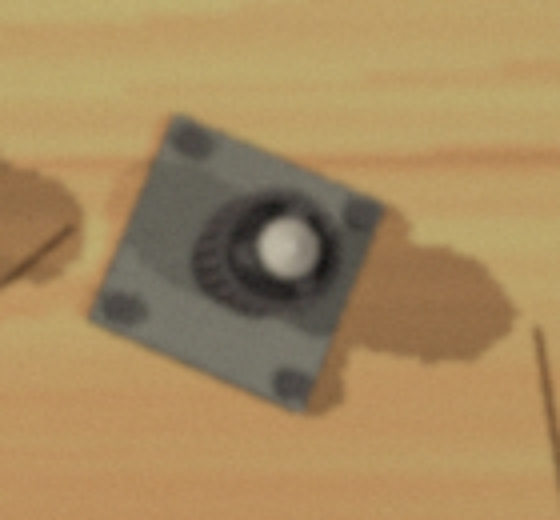

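The crop puts the head centre at about top pixel (422.5,282). The chuck axis is therefore near (0.516, -0.152), which agrees across the plate, the top view and the scene view. The other chuck is about 340 mm away. I'll move over now.

Call:
{"method": "step_arm", "body": {
  "deltas": [
    [0.22,0.24,0,0,0,0],
    [0.22,0.24,0,0,0,0],
    [0.22,0.24,0,0,0,0],
    [0.22,0.24,0,0,0,0],
    [0.22,0.24,0,0,0,0],
    [0.22,0.24,0,0,0,0],
    [0.22,0.24,0,0,0,0],
    [0.22,0.24,0,0,0,0],
    [0.22,0.24,0,0,0,0],
    [0.22,0.24,0,0,0,0]
  ],
  "hand": 0
}}

```text
time: 1.03
tool_pos: [0.3427, 0.2798, 0.2453]
tcp_rot: [[0.935, -0.355, 0.0], [-0.355, -0.935, 0.0], [-0.0, -0.0, -1.0]]
ft_force: [0.1, 0.1, 0.2]
gripper_width: 0.0853
finger_force: 0.0
```

Call:
{"method": "step_arm", "body": {
  "deltas": [
    [0.22,0.24,0,0,0,0],
    [0.22,0.24,0,0,0,0],
    [0.22,0.24,0,0,0,0],
    [0.22,0.24,0,0,0,0],
    [0.22,0.24,0,0,0,0],
    [0.22,0.24,0,0,0,0],
    [0.22,0.24,0,0,0,0],
    [0.22,0.24,0,0,0,0],
    [0.22,0.24,0,0,0,0],
    [0.22,0.24,0,0,0,0]
  ]
}}

```text
time: 1.87
tool_pos: [0.4629, -0.0227, 0.2454]
tcp_rot: [[0.935, -0.356, 0.0], [-0.356, -0.935, 0.0], [0.0, -0.0, -1.0]]
ft_force: [0.3, 0.1, 0.2]
gripper_width: 0.0854
finger_force: 0.0
```

```bash
cat > go.py <<'E'
import sys,numpy as np
from station import r
s=r.state();t=np.array(eval(sys.argv[1]));print(s["time"],s["tool_pos"].round(4),s["joint_pos"].round(3),"yaw",np.arctan2(s["tcp_rot"][1,0],s["tcp_rot"][0,0]).round(3),s["tcp_rot"][:,2].round(3))
print("tool delta/0.1",(s["tcp_rot"].T@(t-s["tool_pos"])*10).round(3),"F",s["ft_force"].round(1),"M",s["wrist_torque"].round(2),s["gripper_width"],s["finger_force"])
E
python3 go.py "[.516,-.152,.2]"
```

```text
1.8667 [ 0.4629 -0.0227  0.2454] [ 0.303  0.106 -0.369 -0.    -1.095  0.904] yaw -0.364 [ 0.  0. -1.]
tool delta/0.1 [0.956 1.02  0.454] F [0.3 0.1 0.2] M [ 0.04 -0.07  0.03] 0.08544473866679896 0.0
```

Call:
{"method": "step_arm", "body": {
  "deltas": [
    [0.2,0.2,0.05,0,0,0],
    [0.2,0.2,0.05,0,0,0],
    [0.2,0.2,0.1,0,0,0],
    [0.2,0.2,0.1,0,0,0],
    [0.15,0.2,0.1,0,0,0],
    [0,0,0.05,0,0,0],
    [0,0,0,0,0,0],
    [0,0,0,0,0,0],
    [0,0,0,0,0,0],
    [0,0,0,0,0,0]
  ]
}}

```text
time: 2.7
tool_pos: [0.5162, -0.1475, 0.2012]
tcp_rot: [[0.935, -0.354, 0.002], [-0.354, -0.935, -0.0], [0.001, -0.001, -1.0]]
ft_force: [0.6, 0.4, -0.2]
gripper_width: 0.0855
finger_force: 0.0
```

```bash
python3 go.py "[.516,-.152,.058]"
python3 - <<'E'
from station import r, imaging
from h import *
f=imaging.grab_frame("scene");s=r.state();R=s["tcp_rot"];p=s["tool_pos"]
print(proj(f,p),[proj(f,[.516,-.152,z]).round(1) for z in(.104,.081,.041)])
b=f["frame"].copy()
for z,dx,c in((.104,0,0),(.081,0,0),(.041,0,0)):
    cv2.circle(b,tuple(int(v*8) for v in proj(f,[.516,-.152,z])),4,(255,0,0),-1,shift=3)if 0 else None
cv2.imwrite("pics/s2.png",cv2.resize(b[110:260,230:380,::-1],None,fx=4,fy=4,interpolation=2))
E
```

```text
2.7 [ 0.5162 -0.1475  0.2012] [ 0.024  0.272 -0.276  0.    -1.021  1.185] yaw -0.362 [ 0.002 -0.    -1.   ]
tool delta/0.1 [0.012 0.044 1.432] F [ 0.6  0.4 -0.2] M [ 0.01 -0.01  0.03] 0.0855329015710637 0.0
[304.818066   150.63040213] [array([304.7, 196. ]), array([305. , 206.3]), array([305.4, 223.6])]
```

View pics/s2.png

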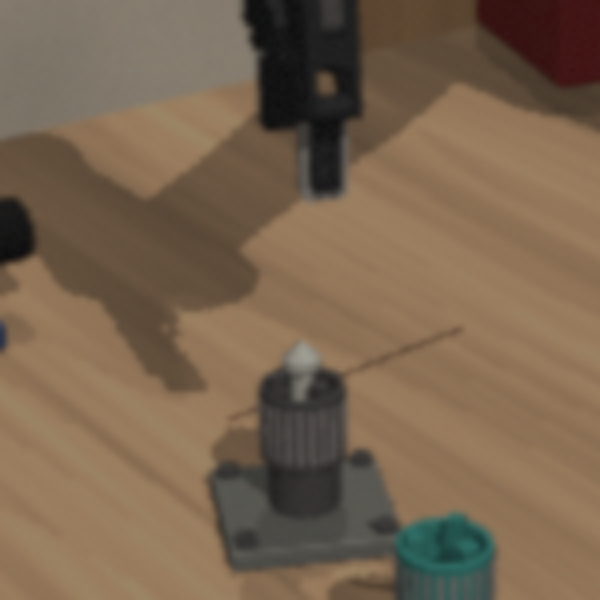

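The tip shows at scene (305.5,195.5) against a predicted (304.7,196), and the sleeve centre is at about 305.8 against 305.2. The axis holds to about 1 mm, so I'll descend.

Call:
{"method": "step_arm", "body": {
  "deltas": [
    [0.01,0.02,0.15,0,0,0],
    [0,0.02,0.2,0,0,0],
    [0,0,0.2,0,0,0],
    [0,0,0.2,0,0,0],
    [0,0,0.2,0,0,0],
    [0,0,0.15,0,0,0],
    [0,0,0.15,0,0,0],
    [0,0,0.1,0,0,0],
    [0,0,0.05,0,0,0],
    [0,0,0,0,0,0]
  ]
}}

```text
time: 3.58
tool_pos: [0.5152, -0.152, 0.0597]
tcp_rot: [[0.935, -0.355, -0.001], [-0.355, -0.935, 0.0], [-0.001, 0.0, -1.0]]
ft_force: [-1.1, -0.8, -0.5]
gripper_width: 0.0856
finger_force: 0.0
```

```bash
python3 go.py "[.516,-.152,.058]"
python3 - <<'E'
from station import imaging
import cv2
f=imaging.grab_frame("scene")
cv2.imwrite("pics/s3.png",cv2.resize(f["frame"][130:260,240:370,::-1],None,fx=4,fy=4,interpolation=2))
E
```

```text
3.5833 [ 0.5152 -0.152   0.0597] [ 0.015  0.45  -0.434 -0.    -0.689  1.193] yaw -0.363 [-0.001  0.    -1.   ]
tool delta/0.1 [ 0.008 -0.003  0.017] F [-1.1 -0.8 -0.5] M [0.06 0.03 0.01] 0.08556766672634335 0.0
```

View pics/s3.png

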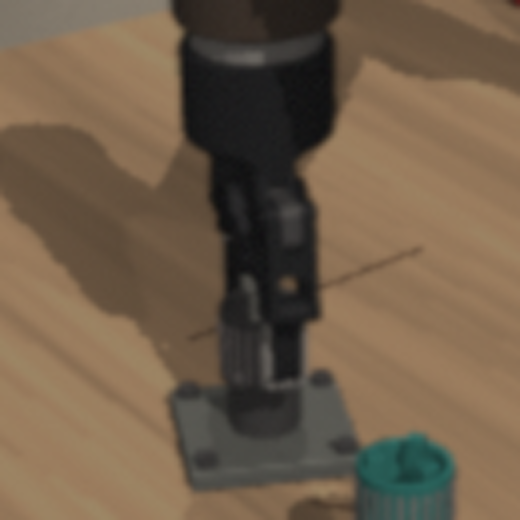

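The fingers straddle the sleeve, with the tip at crop (285,385) just above the sleeve's lower edge and the bit clear. I'll close the gripper.

Call:
{"method": "step_arm", "body": {
  "deltas": [
    [0,0,0,0,0,0],
    [0,0,0,0,0,0],
    [0,0,0,0,0,0],
    [0,0,0,0,0,0],
    [0,0,0,0,0,0],
    [0,0,0,0,0,0],
    [0,0,0,0,0,0],
    [0,0,0,0,0,0],
    [0,0,0,0,0,0],
    [0,0,0,0,0,0]
  ],
  "hand": 1
}}

```text
time: 4.47
tool_pos: [0.516, -0.1522, 0.0613]
tcp_rot: [[0.935, -0.356, 0.002], [-0.356, -0.935, 0.0], [0.001, -0.001, -1.0]]
ft_force: [-1.9, 2.1, 6.3]
gripper_width: 0.0426
finger_force: 61.1
```

```bash
python3 go.py "[.516,-.152,.058]"
```

```text
4.4667 [ 0.516  -0.1522  0.0613] [ 0.015  0.447 -0.432 -0.    -0.69   1.193] yaw -0.364 [ 0.002  0.    -1.   ]
tool delta/0.1 [-0.001 -0.002  0.033] F [-1.9  2.1  6.3] M [ 0.83  0.33 -0.07] 0.04263242492542273 61.06255203150795
```

Call:
{"method": "step_arm", "body": {
  "deltas": [
    [0,0,0,0,0,0.08],
    [0,0,0,0,0,0.08],
    [0,0,0,0,0,0.08],
    [0,0,0,0,0,0.08],
    [0,0,0,0,0,0.08],
    [0,0,0,0,0,0.08],
    [0,0,0,0,0,0.08],
    [0,0,0,0,0,0.08],
    [0,0,0,0,0,0],
    [0,0,0,0,0,0]
  ]
}}

```text
time: 5.3
tool_pos: [0.516, -0.1523, 0.0613]
tcp_rot: [[0.511, -0.859, 0.001], [-0.859, -0.511, -0.0], [0.001, -0.001, -1.0]]
ft_force: [-0.5, 2.3, 6.1]
gripper_width: 0.0429
finger_force: 61.2
```

```bash
python3 go.py "[.516,-.152,.058]"
```

```text
5.3 [ 0.516  -0.1523  0.0613] [ 0.015  0.447 -0.432  0.    -0.69   0.522] yaw -1.034 [ 0.001 -0.    -1.   ]
tool delta/0.1 [-0.002 -0.001  0.033] F [-0.5  2.3  6.1] M [ 0.62  0.42 -0.1 ] 0.04294700457742329 61.20341881047352
```

Call:
{"method": "step_arm", "body": {
  "deltas": [
    [0,0,0,0,0,0.05],
    [0,0,0,0,0,0.05],
    [0,0,0,0,0,0.05],
    [0,0,0,0,0,0.05],
    [0,0,0,0,0,0.05],
    [0,0,0,0,0,0.05],
    [0,0,0,0,0,0],
    [0,0,0,0,0,0],
    [0,0,0,0,0,0],
    [0,0,0,0,0,0]
  ]
}}

```text
time: 6.13
tool_pos: [0.516, -0.1523, 0.0613]
tcp_rot: [[0.223, -0.975, 0.001], [-0.975, -0.223, -0.001], [0.001, -0.001, -1.0]]
ft_force: [-1.7, 2.8, 5.8]
gripper_width: 0.0431
finger_force: 61.4
```

```bash
python3 go.py "[.516,-.152,.058]"
```

```text
6.1333 [ 0.516  -0.1523  0.0613] [ 0.015  0.447 -0.432  0.001 -0.69   0.21 ] yaw -1.346 [ 0.001 -0.001 -1.   ]
tool delta/0.1 [-0.003 -0.001  0.033] F [-1.7  2.8  5.8] M [0.65 0.4  0.46] 0.04312997515547586 61.37360100503429
```

The torque is rising, so the jaws have met the shank. I'll turn on towards the stop.

Call:
{"method": "step_arm", "body": {
  "deltas": [
    [0,0,0,0,0,0.05],
    [0,0,0,0,0,0.05],
    [0,0,0,0,0,0.04],
    [0,0,0,0,0,0.04],
    [0,0,0,0,0,0.02],
    [0,0,0,0,0,0.02],
    [0,0,0,0,0,0],
    [0,0,0,0,0,0],
    [0,0,0,0,0,0],
    [0,0,0,0,0,0]
  ]
}}

```text
time: 6.97
tool_pos: [0.5159, -0.1537, 0.0614]
tcp_rot: [[0.003, -1.0, -0.0], [-1.0, -0.003, -0.004], [0.004, 0.0, -1.0]]
ft_force: [-1.1, -6.1, 4.7]
gripper_width: 0.0432
finger_force: 100.6
```

```bash
python3 go.py "[.516,-.152,.058]"
```

```text
6.9667 [ 0.5159 -0.1537  0.0614] [ 0.014  0.448 -0.433  0.006 -0.69  -0.015] yaw -1.568 [-0.    -0.004 -1.   ]
tool delta/0.1 [-0.018 -0.001  0.034] F [-1.1 -6.1  4.7] M [-1.59  0.52  2.25] 0.04324842198570343 100.57850886136293
```

Call:
{"method": "step_arm", "body": {
  "deltas": [
    [0,0,0,0,0,0.02],
    [0,0,0,0,0,0.02],
    [0,0,0,0,0,0],
    [0,0,0,0,0,0],
    [0,0,0,0,0,0],
    [0,0,0,0,0,0],
    [0,0,0,0,0,0],
    [0,0,0,0,0,0],
    [0,0,0,0,0,0],
    [0,0,0,0,0,0]
  ]
}}

```text
time: 7.8
tool_pos: [0.5159, -0.1531, 0.0614]
tcp_rot: [[-0.037, -0.999, -0.0], [-0.999, 0.037, -0.003], [0.003, 0.0, -1.0]]
ft_force: [-1.3, -2.2, 5.7]
gripper_width: 0.0426
finger_force: 105.1
```

```bash
python3 go.py "[.516,-.152,.058]"
```

```text
7.8 [ 0.5159 -0.1531  0.0614] [ 0.015  0.448 -0.433  0.005 -0.691 -0.056] yaw -1.608 [-0.    -0.003 -1.   ]
tool delta/0.1 [-0.011 -0.001  0.034] F [-1.3 -2.2  5.7] M [-0.58  0.62  2.74] 0.042597847600472985 105.14071706682444
```

Torque is 2.7 N m and still climbing, so the sleeve looks to be at the stop. To rule out slip, I'll let go, turn back, take a fresh grip and test the torque.

Call:
{"method": "step_arm", "body": {
  "deltas": [
    [0,0,0,0,0,0],
    [0,0,0,0,0,0],
    [0,0,0,0,0,0],
    [0,0,0,0,0,0],
    [0,0,0,0,0,0],
    [0,0,0,0,0,0],
    [0,0,0,0,0,-0.08],
    [0,0,0,0,0,-0.08],
    [0,0,0,0,0,-0.08],
    [0,0,0,0,0,-0.08]
  ],
  "hand": 0
}}

```text
time: 8.63
tool_pos: [0.5155, -0.1525, 0.0603]
tcp_rot: [[0.285, -0.959, -0.0], [-0.959, -0.285, 0.0], [-0.0, -0.0, -1.0]]
ft_force: [-0.7, -0.3, -0.9]
gripper_width: 0.0857
finger_force: 0.0
```

Call:
{"method": "step_arm", "body": {
  "deltas": [
    [0,0,0,0,0,0],
    [0,0,0,0,0,0],
    [0,0,0,0,0,0],
    [0,0,0,0,0,0],
    [0,0,0,0,0,0],
    [0,0,0,0,0,0],
    [0,0,0,0,0,0],
    [0,0,0,0,0,0],
    [0,0,0,0,0,0],
    [0,0,0,0,0,0]
  ],
  "hand": 1
}}

```text
time: 9.47
tool_pos: [0.516, -0.1523, 0.0607]
tcp_rot: [[0.282, -0.96, 0.001], [-0.96, -0.282, -0.0], [0.0, -0.001, -1.0]]
ft_force: [0.4, 1.6, 4.5]
gripper_width: 0.0439
finger_force: 61.3
```

```bash
python3 go.py "[.516,-.152,.058]"
```

```text
9.4667 [ 0.516  -0.1523  0.0607] [ 0.015  0.448 -0.432  0.    -0.689  0.271] yaw -1.285 [ 0.001 -0.    -1.   ]
tool delta/0.1 [-0.003 -0.001  0.027] F [0.4 1.6 4.5] M [ 0.67 -0.13  0.1 ] 0.04390905351610922 61.28766870126128
```

Call:
{"method": "step_arm", "body": {
  "deltas": [
    [0,0,0,0,0,0.03],
    [0,0,0,0,0,0.03],
    [0,0,0,0,0,0.03],
    [0,0,0,0,0,0],
    [0,0,0,0,0,0],
    [0,0,0,0,0,0],
    [0,0,0,0,0,0],
    [0,0,0,0,0,0],
    [0,0,0,0,0,0],
    [0,0,0,0,0,0]
  ]
}}

```text
time: 10.3
tool_pos: [0.516, -0.1524, 0.0608]
tcp_rot: [[0.191, -0.982, 0.001], [-0.982, -0.191, -0.0], [0.0, -0.001, -1.0]]
ft_force: [-0.4, 2.5, 5.9]
gripper_width: 0.044
finger_force: 61.5
```

```bash
python3 go.py "[.516,-.152,.058]"
```

```text
10.3 [ 0.516  -0.1524  0.0608] [ 0.015  0.448 -0.432  0.    -0.689  0.177] yaw -1.379 [ 0.001 -0.    -1.   ]
tool delta/0.1 [-0.003 -0.001  0.028] F [-0.4  2.5  5.9] M [ 0.63 -0.14  0.21] 0.04400646658422881 61.45131988450885
```

Call:
{"method": "step_arm", "body": {
  "deltas": [
    [0,0,0,0,0,0.03],
    [0,0,0,0,0,0.03],
    [0,0,0,0,0,0.03],
    [0,0,0,0,0,0],
    [0,0,0,0,0,0],
    [0,0,0,0,0,0],
    [0,0,0,0,0,0],
    [0,0,0,0,0,0],
    [0,0,0,0,0,0],
    [0,0,0,0,0,0]
  ]
}}

```text
time: 11.13
tool_pos: [0.516, -0.1523, 0.0608]
tcp_rot: [[0.098, -0.995, 0.001], [-0.995, -0.098, -0.0], [0.0, -0.001, -1.0]]
ft_force: [0.5, 2.2, 6.5]
gripper_width: 0.0438
finger_force: 61.7
```

```bash
python3 go.py "[.516,-.152,.058]"
```

```text
11.1333 [ 0.516  -0.1523  0.0608] [ 0.015  0.448 -0.432  0.001 -0.689  0.083] yaw -1.472 [ 0.001 -0.    -1.   ]
tool delta/0.1 [-0.003 -0.     0.028] F [0.5 2.2 6.5] M [ 0.66 -0.07  0.36] 0.04376526464064085 61.715316753834486
```

Call:
{"method": "step_arm", "body": {
  "deltas": [
    [0,0,0,0,0,0.03],
    [0,0,0,0,0,0.03],
    [0,0,0,0,0,0.03],
    [0,0,0,0,0,0],
    [0,0,0,0,0,0],
    [0,0,0,0,0,0],
    [0,0,0,0,0,0],
    [0,0,0,0,0,0],
    [0,0,0,0,0,0],
    [0,0,0,0,0,0]
  ]
}}

```text
time: 11.97
tool_pos: [0.516, -0.1524, 0.0608]
tcp_rot: [[0.007, -1.0, 0.001], [-1.0, -0.007, -0.001], [0.001, -0.001, -1.0]]
ft_force: [-0.1, 1.7, 5.2]
gripper_width: 0.0439
finger_force: 62.5
```

```bash
python3 go.py "[.516,-.152,.058]"
```

```text
11.9667 [ 0.516  -0.1524  0.0608] [ 0.015  0.448 -0.433  0.001 -0.689 -0.009] yaw -1.564 [ 0.001 -0.001 -1.   ]
tool delta/0.1 [-0.004 -0.     0.028] F [-0.1  1.7  5.2] M [ 0.59 -0.03  0.88] 0.043906710976333335 62.489880826324224
```

Call:
{"method": "step_arm", "body": {
  "deltas": [
    [0,0,0,0,0,0.03],
    [0,0,0,0,0,0.03],
    [0,0,0,0,0,0.03],
    [0,0,0,0,0,0],
    [0,0,0,0,0,0],
    [0,0,0,0,0,0],
    [0,0,0,0,0,0],
    [0,0,0,0,0,0],
    [0,0,0,0,0,0],
    [0,0,0,0,0,0]
  ]
}}

```text
time: 12.8
tool_pos: [0.5158, -0.1542, 0.0607]
tcp_rot: [[-0.086, -0.996, -0.0], [-0.996, 0.086, -0.003], [0.003, 0.0, -1.0]]
ft_force: [0.1, -7.1, 3.4]
gripper_width: 0.044
finger_force: 70.4
```

```bash
python3 go.py "[.516,-.152,.058]"
```

```text
12.8 [ 0.5158 -0.1542  0.0607] [ 0.013  0.449 -0.433  0.005 -0.689 -0.102] yaw -1.657 [-0.    -0.003 -1.   ]
tool delta/0.1 [-0.022 -0.001  0.027] F [ 0.1 -7.1  3.4] M [-1.96 -0.06  1.16] 0.04401759672444596 70.42922794818878
```

Call:
{"method": "step_arm", "body": {
  "deltas": [
    [0,0,0,0,0,0.03],
    [0,0,0,0,0,0.03],
    [0,0,0,0,0,0.03],
    [0,0,0,0,0,0],
    [0,0,0,0,0,0],
    [0,0,0,0,0,0],
    [0,0,0,0,0,0],
    [0,0,0,0,0,0],
    [0,0,0,0,0,0],
    [0,0,0,0,0,0]
  ]
}}

```text
time: 13.63
tool_pos: [0.5152, -0.1559, 0.0607]
tcp_rot: [[-0.178, -0.984, -0.002], [-0.984, 0.178, -0.005], [0.005, 0.001, -1.0]]
ft_force: [0.8, -15.6, 2.1]
gripper_width: 0.0439
finger_force: 67.9
```

```bash
python3 go.py "[.516,-.152,.058]"
```

```text
13.6333 [ 0.5152 -0.1559  0.0607] [ 0.01   0.449 -0.434  0.008 -0.69  -0.196] yaw -1.75 [-0.002 -0.005 -1.   ]
tool delta/0.1 [-0.04  -0.001  0.027] F [  0.8 -15.6   2.1] M [-4.46  0.04  1.41] 0.04392765999357491 67.9048279300332
```

The pads now creep sideways at steady torque. I'll do one more release and regrip: if the torque curve repeats, the sleeve is at its stop.

Call:
{"method": "step_arm", "body": {
  "deltas": [
    [0,0,0,0,0,0],
    [0,0,0,0,0,0],
    [0,0,0,0,0,0],
    [0,0,0,0,0,0],
    [0,0,0,0,0,-0.1],
    [0,0,0,0,0,-0.1],
    [0,0,0,0,0,-0.1],
    [0,0,0,0,0,-0.1],
    [0,0,0,0,0,-0.1],
    [0,0,0,0,0,0]
  ],
  "hand": 0
}}

```text
time: 14.47
tool_pos: [0.5154, -0.152, 0.0601]
tcp_rot: [[0.333, -0.943, -0.0], [-0.943, -0.333, 0.0], [-0.0, 0.0, -1.0]]
ft_force: [0.2, -0.6, 0.4]
gripper_width: 0.0852
finger_force: 0.0
```

```bash
python3 go.py "[.516,-.152,.058]"
python3 - <<'E'
from station import imaging
import cv2
f=imaging.grab_frame("scene")
cv2.imwrite("pics/s4.png",cv2.resize(f["frame"][180:250,270:345,::-1],None,fx=7,fy=7,interpolation=2))
E
```

```text
14.4667 [ 0.5154 -0.152   0.0601] [ 0.015  0.449 -0.433 -0.    -0.689  0.325] yaw -1.231 [-0.  0. -1.]
tool delta/0.1 [ 0.002 -0.006  0.021] F [ 0.2 -0.6  0.4] M [-0.04  0.03  0.01] 0.08524626141118725 0.0
```

View pics/s4.png

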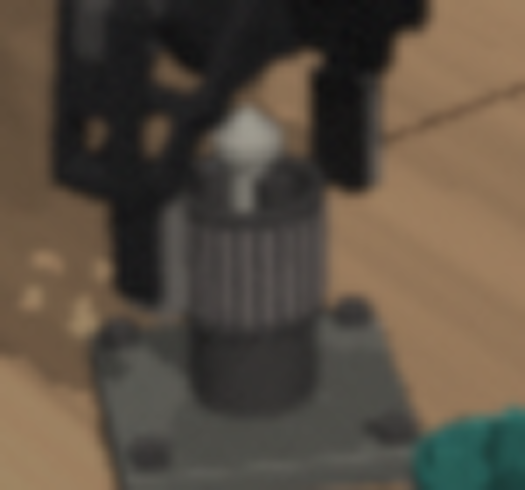

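The bit still stands upright, with its head at crop (247,135), and the fingers are clear either side. I'll regrip for the check.

Call:
{"method": "step_arm", "body": {
  "deltas": [
    [0,0,0,0,0,0],
    [0,0,0,0,0,0],
    [0,0,0,0,0,0],
    [0,0,0,0,0,0],
    [0,0,0,0,0,0],
    [0,0,0,0,0,0],
    [0,0,0,0,0,0],
    [0,0,0,0,0,0],
    [0,0,0,0,0,0],
    [0,0,0,0,0,0]
  ],
  "hand": 1
}}

```text
time: 15.35
tool_pos: [0.516, -0.1522, 0.0607]
tcp_rot: [[0.332, -0.943, 0.001], [-0.943, -0.332, 0.0], [0.0, -0.001, -1.0]]
ft_force: [0.1, 2.9, 4.9]
gripper_width: 0.0437
finger_force: 61.3
```

Call:
{"method": "step_arm", "body": {
  "deltas": [
    [0,0,0,0,0,0.03],
    [0,0,0,0,0,0.03],
    [0,0,0,0,0,0.03],
    [0,0,0,0,0,0],
    [0,0,0,0,0,0],
    [0,0,0,0,0,0],
    [0,0,0,0,0,0],
    [0,0,0,0,0,0],
    [0,0,0,0,0,0],
    [0,0,0,0,0,0]
  ]
}}

```text
time: 16.18
tool_pos: [0.516, -0.1523, 0.0607]
tcp_rot: [[0.242, -0.97, 0.001], [-0.97, -0.242, 0.0], [0.0, -0.001, -1.0]]
ft_force: [-0.1, 3.1, 5.9]
gripper_width: 0.0433
finger_force: 61.5
```

```bash
python3 go.py "[.516,-.152,.058]"
```

```text
16.1833 [ 0.516  -0.1523  0.0607] [ 0.015  0.448 -0.432  0.    -0.689  0.229] yaw -1.327 [ 0.001  0.    -1.   ]
tool delta/0.1 [-0.002 -0.001  0.027] F [-0.1  3.1  5.9] M [ 0.96 -0.05  0.22] 0.043282558005041924 61.526928171515465
```

Call:
{"method": "step_arm", "body": {
  "deltas": [
    [0,0,0,0,0,0.03],
    [0,0,0,0,0,0.03],
    [0,0,0,0,0,0.03],
    [0,0,0,0,0,0],
    [0,0,0,0,0,0],
    [0,0,0,0,0,0],
    [0,0,0,0,0,0],
    [0,0,0,0,0,0],
    [0,0,0,0,0,0],
    [0,0,0,0,0,0]
  ]
}}

```text
time: 17.02
tool_pos: [0.516, -0.1522, 0.0607]
tcp_rot: [[0.15, -0.989, 0.001], [-0.989, -0.15, -0.0], [0.0, -0.001, -1.0]]
ft_force: [0.0, 3.3, 5.8]
gripper_width: 0.0434
finger_force: 61.9
```

```bash
python3 go.py "[.516,-.152,.058]"
```

```text
17.0167 [ 0.516  -0.1522  0.0607] [ 0.015  0.448 -0.432  0.    -0.689  0.136] yaw -1.42 [ 0.001 -0.    -1.   ]
tool delta/0.1 [-0.002 -0.001  0.027] F [0.  3.3 5.8] M [ 0.99 -0.02  0.33] 0.04337905225403935 61.89446736127138
```

Call:
{"method": "step_arm", "body": {
  "deltas": [
    [0,0,0,0,0,0.03],
    [0,0,0,0,0,0.03],
    [0,0,0,0,0,0.03],
    [0,0,0,0,0,0],
    [0,0,0,0,0,0],
    [0,0,0,0,0,0],
    [0,0,0,0,0,0],
    [0,0,0,0,0,0],
    [0,0,0,0,0,0],
    [0,0,0,0,0,0]
  ]
}}

```text
time: 17.85
tool_pos: [0.516, -0.1523, 0.0607]
tcp_rot: [[0.059, -0.998, 0.001], [-0.998, -0.059, -0.001], [0.001, -0.001, -1.0]]
ft_force: [0.2, 3.4, 5.7]
gripper_width: 0.0435
finger_force: 63.2
```

```bash
python3 go.py "[.516,-.152,.058]"
```

```text
17.85 [ 0.516  -0.1523  0.0607] [ 0.015  0.448 -0.433  0.001 -0.689  0.044] yaw -1.511 [ 0.001 -0.001 -1.   ]
tool delta/0.1 [-0.003 -0.001  0.027] F [0.2 3.4 5.7] M [ 1.02 -0.    1.03] 0.04350310803825101 63.24919480830431
```

Call:
{"method": "step_arm", "body": {
  "deltas": [
    [0,0,0,0,0,0.03],
    [0,0,0,0,0,0.03],
    [0,0,0,0,0,0.03],
    [0,0,0,0,0,0],
    [0,0,0,0,0,0],
    [0,0,0,0,0,0],
    [0,0,0,0,0,0],
    [0,0,0,0,0,0],
    [0,0,0,0,0,0],
    [0,0,0,0,0,0]
  ]
}}

```text
time: 18.68
tool_pos: [0.5159, -0.1539, 0.0607]
tcp_rot: [[-0.031, -1.0, -0.0], [-1.0, 0.031, -0.003], [0.003, 0.0, -1.0]]
ft_force: [0.6, -6.1, 4.1]
gripper_width: 0.0434
finger_force: 78.0
```

```bash
python3 go.py "[.516,-.152,.058]"
```

```text
18.6833 [ 0.5159 -0.1539  0.0607] [ 0.013  0.449 -0.433  0.005 -0.689 -0.048] yaw -1.602 [-0.    -0.003 -1.   ]
tool delta/0.1 [-0.019 -0.     0.027] F [ 0.6 -6.1  4.1] M [-1.64 -0.07  1.87] 0.043403013592270674 78.02624808624387
```

The curve repeats relative to the grip (0.22, 0.33, then a sharp rise and creep), so the sleeve is at its stop. I'll let go and back off.

Call:
{"method": "step_arm", "body": {
  "deltas": [
    [0,0,0,0,0,0],
    [0,0,0,0,0,0],
    [0,0,0,0,0,0],
    [0,0,0,0,0,0],
    [0,0,0,0,0,0],
    [0,0,0,0,0,0],
    [0,0,0,0,0,0],
    [0,0,0,0,0,0],
    [0,0,-0.05,0,0,0],
    [0,0,-0.1,0,0,0]
  ],
  "hand": 0
}}

```text
time: 19.52
tool_pos: [0.5146, -0.1523, 0.0748]
tcp_rot: [[-0.039, -0.999, -0.003], [-0.999, 0.039, 0.0], [-0.0, 0.003, -1.0]]
ft_force: [0.2, 0.7, -0.4]
gripper_width: 0.0856
finger_force: 0.0
```

Call:
{"method": "step_arm", "body": {
  "deltas": [
    [0,0,-0.15,0,0,0],
    [0,0,-0.2,0,0,0],
    [0,0,-0.2,0,0,0],
    [0,0,-0.2,0,0,0],
    [0,0,-0.2,0,0,0],
    [0,0,-0.2,0,0,0],
    [0,0,-0.2,0,0,0],
    [0,0,-0.1,0,0,0],
    [0,0,0,0,0,0],
    [0,0,0,0,0,0]
  ]
}}

```text
time: 20.35
tool_pos: [0.5153, -0.1523, 0.2206]
tcp_rot: [[-0.039, -0.999, 0.001], [-0.999, 0.039, 0.001], [-0.001, -0.001, -1.0]]
ft_force: [0.3, 0.5, -1.5]
gripper_width: 0.0853
finger_force: 0.0
```

```bash
python3 go.py "[.516,-.152,.058]"
python3 - <<'E'
from station import imaging
import cv2
f=imaging.grab_frame("scene")
cv2.imwrite("pics/s5.png",cv2.resize(f["frame"][130:250,250:370,::-1],None,fx=5,fy=5,interpolation=2))
E
```

```text
20.35 [ 0.5153 -0.1523  0.2206] [ 1.400e-02  2.560e-01 -2.460e-01 -1.000e-03 -1.068e+00 -5.400e-02] yaw -1.61 [ 0.001  0.001 -1.   ]
tool delta/0.1 [-0.002 -0.006  1.626] F [ 0.3  0.5 -1.5] M [-0.07  0.08  0.02] 0.08532984648196022 0.0
```

View pics/s5.png

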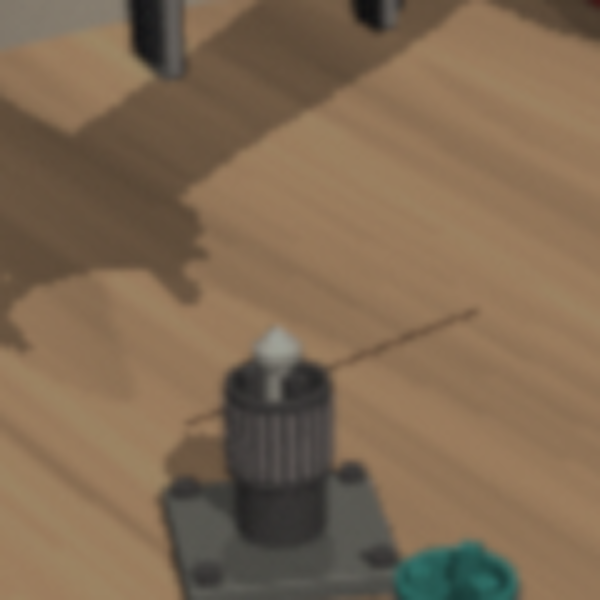

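The bit stands upright in the chuck, with its tip at crop (277,328), and the gripper is well clear above it. I'll hand the job in.

```bash
python3 -c "
from station import ticket
print(ticket.hand_in())"
```

```text
the job is handed in; nothing more can be done
None
```

I turned the bit chuck's sleeve clockwise to what the torque on two fresh regrips showed to be its stop, let go and backed off with the bit still upright, left the empty chuck alone, and handed the job in at about 20 s; no verdict came back.

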